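# Prop up the slate menu board and hold it for writing

## Task

The slate menu board lies face down on the worktop: swing the steel prop leg on its back over centre until it snaps to its stop, then raise the board by its handle, past vertical, and stand it where it lies on its bottom edge and the leg's foot, leaning back a little on the leg. If the salt shaker stands where the leg will come down, first move it aside and leave it standing. Finish while still gripping the handle, holding the board steady so that it cannot tip while somebody writes on it, and leave the mug, the garlic and the chalk tray alone.

Things in the scene. Friction and masses are not known exactly. Their poses are not given: they have to be found in the camera images.
- menu_board: Loose slate in a wooden frame (200 mm wide, 170 tall, 16 thick, 0.6 to 0.95 kg) with a paddle handle, lying face down. Origin: middle of the face's lower edge, on the worktop. +x runs up the board to its handle, y across, +z out of its back (up while it lies). The handle, a flat tab 34 mm wide, 16 thick, with a rounded end, reaches from x = 170 to 240 mm.
- back_edge (a point): Middle of the lower edge of the board's back (x 0, y 0, z 16 mm of the board). To stand the board, its +x is raised through about 103 degrees, so that it leans back 13 degrees from upright; it then rests on this edge and on the leg's foot, which lands 88 mm behind this edge, in line with the board's middle.
- handle (a point): Grip point in the handle tab, at x 210, y 0, z 8 mm of the board: 40 mm above the frame's top edge, 30 mm short of the handle's end. The tab's sides are parallel, 34 mm apart along the board's y; they can be pinched from above while the board lies, and the tab can turn between the fingers as the board is raised about its lower edge.
- prop_leg (a joint): Prop leg angle, rad. 0: folded along the back, pointing to the handle; 2.09: its stop, swung up and over by 120 degrees, pointing out of the back and towards the bottom edge. Hinge along the board's y at x 72, z 26 mm. While the board lies, the leg's weight keeps it folded (under 1 N lifts its foot); past centre, at about 1 rad, its spring and weight throw it to the stop.
- leg_foot (a point): Centre of the leg's rubber foot, a round bar 16 mm in diameter and 26 mm long along the board's y, 85 mm from the hinge, at the end of a steel leg 16 mm wide and 6 thick. Folded, it lies 26 mm above the worktop, 2 mm clear of the board's back; with the board standing it is 8 mm above the worktop.
- salt_shaker: Clear glass salt shaker with a grey dome top, 44 mm in diameter, 90 mm tall (34 mm in diameter above 74 mm), about 0.1 kg, standing loose beyond the board's bottom edge. Origin in the middle of its underside, z up. It may or may not stand where the leg comes down.
- mug: Small mug with a handle, about 60 x 87 x 56 mm, upside down near the worktop's front edge at the left. Origin under its middle.
- garlic_1: Garlic bulb, 54 mm, at the right of the board towards the wall. Origin under its middle.
- chalk_tray: Light wooden tray with three sticks of chalk, 125 x 50 x 16 mm, near the front edge at the right. Origin under its middle.

How it is judged (in metres and radians):
On the way, in this order (a step that is already met when the one before it is completed fails the run):
1. the prop leg is swung over centre to its stop while the board still lies on its face (value of joint prop_leg above 1.95 rad and angle between menu_board's own z axis and vertical below 0.3 rad), for 0.2 s.
2. the board is raised past vertical with the leg still at its stop (value of joint prop_leg above 1.95 rad and angle between menu_board's own z axis and vertical above 1.62 rad), for 0.2 s.
At the end, for the whole second after the job is handed in: Leg at its stop (above 1.95 rad); board standing still, leaning back 7 to 22 degrees, bottom edge under 12 mm high and under 80 mm from where it lay, foot axis under 13 mm high; fingers grip the handle (over 3 N, within 45 mm of its grip point); shaker upright on the worktop, untouched (value of joint prop_leg above 1.95 rad and angle between menu_board's own z axis and vertical between 1.7 and 1.95 rad and angle between menu_board's own x axis and vertical below 0.4 rad and height (world z) of menu_board below 0.012 m and height (world z) of leg_foot below 0.013 m and distance of menu_board from where it was at the start of the episode below 0.08 m and linear speed of menu_board below 0.02 m/s and contact force between the fingers and menu_board above 3 N and distance between the grasp point and handle below 0.045 m and contact force between each of menu_board, the arm and salt_shaker below 0.2 N and angle between salt_shaker's own z axis and vertical below 0.15 rad and height (world z) of salt_shaker below 0.01 m); the arm keeps its last pose, push and grip.
It fails at once if the salt shaker is tipped over (angle between salt_shaker's own z axis and vertical above 0.6 rad).
It fails at once if the board or its leg is pushed against the salt shaker (contact force between menu_board and salt_shaker above 2 N).
It fails at once if the mug, the garlic or the chalk tray is moved by more than 40 mm (distance of any of mug, garlic_1, chalk_tray from where it was at the start of the episode above 0.04 m).
It also fails if it takes over 64 s, if anything falls off the work surface, if the arm or the gripper's body presses on something with over 40 N, if the wrist force passes 120 N, or if a joint passes its speed limit or range.

## Robot

A 7-joint arm with a two-finger parallel gripper is mounted at the origin on a cart in front of the work surface, level with it; the furniture and walls round the work are solid. World frame = base frame: x ahead of the robot, y to its left, z up, the work surface at z = 0. Lengths are in m, angles in degrees, forces in N, time in s.
With the tool pointing down it reaches from about 0.425 to 0.95 m from the base axis. Payload 4.7 kg.
Tool frame: the origin (TCP) lies midway between the tips of the shut fingers; the grasp point (between the pads) lies 19 mm behind it (bot.pinch_z is the distance from the TCP to the grasp point, in m); z points along the fingers, x is the direction in which the jaws open and shut, and the axes are right-handed (so a half turn about z gives the same grasp; the last joint's range is limited). The gripper opens to 87 mm and grips with 3 to 60 N. Pads are 19 mm wide; open, the fingers measure 117 mm over their backs; the gripper's body (75 mm by 190 mm) begins 51 mm behind the grasp point.
Start: joints at [70.709, 26.849, -2.785, 87.806, 1.381, 65.374, -4.715], TCP at [0.205, -0.643, 0.223] pointing down, gripper open.
Joint ranges: [-148.3, 148.3], [-19.14, 114.17], [-79.39, 73.82], [5.75, 140.21], [-59.74, 239.74], [12.07, 113.84], [-152.46, 152.46]. Speed limits (degrees/s): [147.25, 147.25, 180, 180, 180, 180, 180].

## Interface

Orientations are given as a 3x3 rotation matrix whose columns are the frame's x, y, z axes.
In Python, from plant import telemetry, vision, hand_in, bot gives the robot as it stands. The module is installed in compiled form; this text tells all that it offers.
- The arm moves only by the shell command python3 -m pendant 'ROWS' [FORCE]. ROWS is JSON, a list of rows, each a list of 3 entries, a list of its own where there are three numbers: the shift along the tool's x, y, z normalised to -1 to 1, where 1 is 100 mm, then the turn, a rotation vector about the tool's x, y, z normalised to -1 to 1, where 1 is pi/2 rad, then the closure, from -1 (fully open) to 1 (shut), so that 0 is half open. A call has 1 to 20 rows; each row is the pose to reach, as a shift and turn from the pose commanded when the call began, along the tool's axes at that moment; what a row does not reach only later rows make up. A row lasts 1/8 s, in which the tool goes at most 62.5 mm and 10.7 degrees, less where a joint would pass 70% of its speed; a pose out of reach is approached as far as the arm can. A call with a number of a shift or a turn outside -1 to 1 is refused whole. A call with a gripper value outside its range is refused whole. The fingers move at their own pace and stop on an object; FORCE is the grip in N (left out, the last holds). Time passes only in rows, so rows that repeat a pose let the fingers close. It gives the time, the measured TCP pose, the force and the opening at its end, in the units of the state.
- telemetry.get_state(): the state, without advancing time (a new reading comes with each control period).
- vision.capture(name): name is "side" or "top" or "wrist"; returns a dict with "pixels" (400x640x3 uint8, red, green, blue), "depth" (400x640 float32, m along the optical axis (not along the pixel's ray), 0 where there is no reading), "mtx" (3x3 intrinsics, pixels), "R" (3x3) and "t" (3): a world point X has camera coordinates R X + t. Camera axes: x right, y down, z forward; pixel columns grow to the right and rows downward; lengths in m; the calibration is good to about 2 mm. The wrist camera is an equidistant fisheye: a pixel r from the principal point sees the ray r / f radians off the axis. A picture is of the moment at which its call begins.
- hand_in(): hands the job in, once; it reports no verdict.
The state is a dict: "time_s": time; "joint_pos": joint angles; "dq": joint speeds; "joint_efforts": joint torques, N m; "ee_pos": TCP position; "ee_rot": TCP orientation; "contact_force": force on the tool from outside, world axes, zero at the start; "wrist_torque": the same for the moment, N m; "gripper_width": finger opening in m.
Only numpy, scipy, OpenCV 4.12 (cv2) and the standard library are available. Lean on these libraries where they do the work, as an engineer would, in place of code of your own. Each camera call takes 0.05 s, during which the arm holds its last target.

## Working session

There is one attempt and no reset: what is moved stays moved. The work goes in short steps, Python scripts to look and compute and a shell command to move; the robot and the scene stay as the last step left them, time stands still between calls to the robot, and variables do not carry over. Pictures are saved under pics/ and viewed, and the job is handed in when it is done.

```bash
mkdir -p pics
cat > h.py <<'E'
import numpy as np, cv2, json
from plant import telemetry, vision, hand_in, bot
def snap(n,f,crop=None,s=1):
    c=vision.capture(n); im=c["pixels"][:,:,::-1]
    np.savez('pics/'+f+'.npz',**c)
    if crop: x0,y0,x1,y1=crop; im=im[y0:y1,x0:x1]
    if s!=1: im=cv2.resize(im,None,fx=s,fy=s,interpolation=cv2.INTER_CUBIC)
    cv2.imwrite('pics/'+f+'.png',im); return c
def px(c,u,v,z=None):
    K=c["mtx"];R=c["R"];t=c["t"]
    r=np.array([(u-K[0,2])/K[0,0],(v-K[1,2])/K[1,1],1.])
    o=-R.T@t; d=R.T@r
    if z is None: return o+d*c["depth"][int(round(v)),int(round(u))]
    return o+d*(z-o[2])/d[2]
def proj(c,X):
    p=c["R"]@np.array(X)+c["t"]; q=c["mtx"]@p; return q[:2]/q[2]
def st():
    s=telemetry.get_state()
    for k,v in s.items(): print(k,np.round(v,4).tolist())
    return s
E
python3 - <<'E'
from h import *
c=snap("top","top0"); st(); print(c["mtx"],c["R"],c["t"],bot.pinch_z); snap("side","side0");snap("wrist","wrist0")
E
```

```text
time_s 0.05
joint_pos [70.7081, 26.8967, -2.7827, 87.8733, 1.3806, 65.3739, -4.7162]
dq [-0.0233, -0.0102, -0.0585, -0.0152, 0.0197, 0.0454, -0.0713]
joint_efforts [0.0004, -50.9626, -0.0813, -23.709, -0.0615, 0.0345, 0.0]
ee_pos [0.2043, -0.6427, 0.2215]
ee_rot [[0.303, -0.953, -0.0007], [-0.953, -0.303, 0.0018], [-0.0019, 0.0001, -1.0]]
contact_force [0.135, -0.0147, -0.7672]
wrist_torque [-0.0149, -0.0371, -0.0126]
gripper_width 0.0871
[[387.09677878   0.         323.83581361]
 [  0.         387.09677878 200.64236005]
 [  0.           0.           1.        ]] [[ 0.00159514 -0.99948881  0.03193064]
 [-0.99638169 -0.00430191 -0.08488241]
 [ 0.08497638 -0.03167971 -0.99587922]] [0.03493683 0.56957729 0.99425551] 0.0187
```

View pics/top0.png

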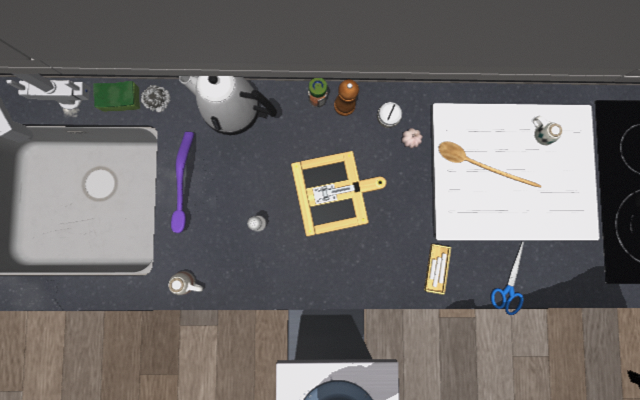

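View pics/side0.png

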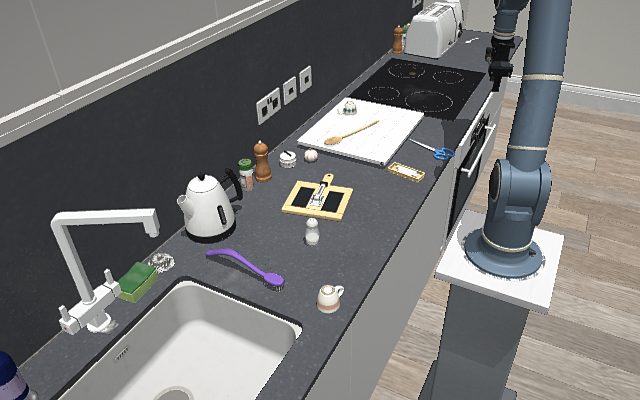

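The top view shows the board at about (330,193) with its handle pointing right towards (380,183), so board +x is roughly world -y. The salt shaker is at (257,223), left of the bottom edge. I'll enlarge it.

Run:
```python
import cv2
im=cv2.imread('pics/top0.png'); cv2.imwrite('pics/top0z.png',cv2.resize(im[135:255,235:395],None,fx=5,fy=5,interpolation=cv2.INTER_CUBIC))
```

```text
(no output)
```

View pics/top0z.png

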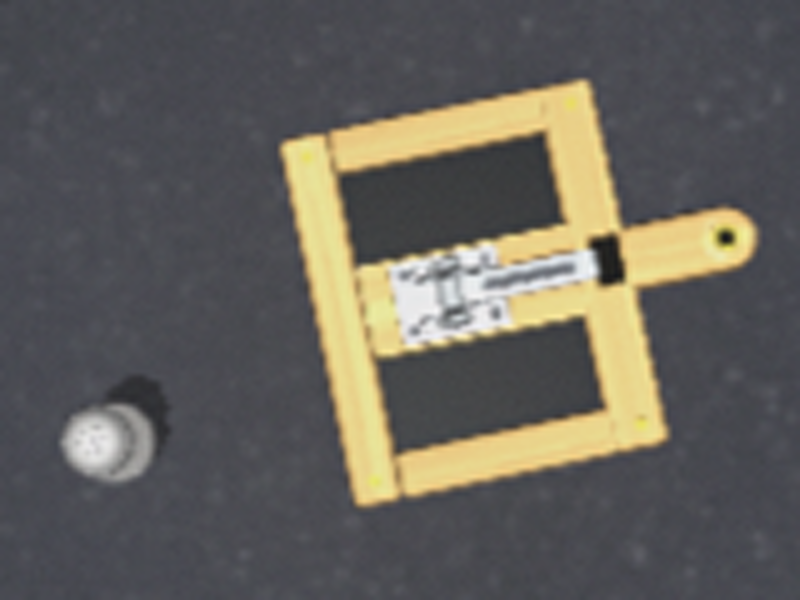

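The enlarged view gives frame corners at (282,143), (358,506), (667,440) and (590,80), and the handle end at (757,238). The black foot is at (608,260) and the shaker dome at (95,441).

Run:
```python
from h import *
c=dict(np.load('pics/top0.npz'))
f=lambda p:(p[0]/5+235-.4,p[1]/5+135-.4)
pts=dict(b1=(282,143),b2=(358,506),t2=(667,440),t1=(590,80),he=(757,238))
W={k:px(c,*f(p),z=0.016) for k,p in pts.items()}
for k in W: print(k,W[k].round(4))
B=np.array([[0,100],[0,-100],[170,-100],[170,100],[240,0]])/1000.
# board y: z up, x=-Y => y=+X
A=np.array([W[k][:2] for k in ['b1','b2','t2','t1','he']])
Bc=B-B.mean(0);Ac=A-A.mean(0)
H=Bc.T@Ac;U,S,V=np.linalg.svd(H);R=V.T@np.diag([1,np.sign(np.linalg.det(V.T@U.T))])@U.T
t=A.mean(0)-R@B.mean(0)
print(R,t,np.degrees(np.arctan2(R[1,0],R[0,0])),(B@R.T+t-A).round(4).tolist())
O=lambda x,y:(R@[x,y]+t).round(4)
print('hinge',O(.072,0),'foot',O(.157,0),'grip',O(.21,0),'foot landing(x=-88)',O(-.088,0))
f2=f((95,441));s=px(c,*f2,z=.09);print('shaker',s, (R.T@(s[:2]-t)).round(4))
print(px(c,*f((608,260)),z=.034))
```

```text
b1 [0.6699 0.1241 0.016 ]
b2 [0.4773 0.0826 0.016 ]
t2 [ 0.5123 -0.0807  0.016 ]
t1 [ 0.7053 -0.0407  0.016 ]
he [ 0.6203 -0.1299  0.016 ]
[[ 0.20401551  0.97896766]
 [-0.97896766  0.20401551]] [0.57336224 0.10464069] -78.22812571613225 [[0.0014, 0.001], [-0.0018, 0.0017], [-0.0022, -0.0015], [0.0006, -0.0007], [0.002, -0.0004]]
hinge [0.5881 0.0342] foot [ 0.6054 -0.0491] grip [ 0.6162 -0.1009] foot landing(x=-88) [0.5554 0.1908]
shaker [0.50900106 0.20951097 0.09      ] [-0.1158 -0.0416]
[ 0.60585082 -0.04776266  0.034     ]
```

```bash
python3 -m pendant '[[[-0.8,-1,0],[0,0,-0.936],-0.3],[[-0.8,-1,0],[0,0,-0.936],-0.3],[[-0.8,-1,0],[0,0,-0.936],-0.3],[[-0.8,-1,0],[0,0,-0.936],-0.3],[[-0.8,-1,0],[0,0,-0.936],-0.3],[[-0.8,-1,0],[0,0,-0.936],-0.3],[[-0.8,-1,0],[0,0,-0.936],-0.3],[[-0.8,-1,0],[0,0,-0.936],-0.3],[[-0.8,-1,0],[0,0,-0.936],-0.3]]' 10
```

```text
time_s: 1.27
ee_pos: [0.2753, -0.5366, 0.2222]
ee_rot: [[0.979, 0.204, -0.0], [0.204, -0.979, 0.001], [0.0, -0.001, -1.0]]
contact_force: [-0.3, -0.4, -0.5]
gripper_width: 0.0565
```

```bash
cat >> h.py <<'E'
R2=np.array([[0.20401551,0.97896766],[-0.97896766,0.20401551]]); t2=np.array([0.57336,0.10464])
def toB(p): return np.r_[R2.T@(np.array(p)[:2]-t2),p[2]]
def delta(B=None):
    s=telemetry.get_state(); p=s["ee_pos"];R=np.array(s["ee_rot"])
    print('t',round(s["time_s"],2),'pos',np.round(p,4),'board mm',(toB(p)*1000).round(1),'F',np.round(s["contact_force"],2),'w',round(s["gripper_width"],4),'xaz',np.degrees(np.arctan2(R[1,0],R[0,0])).round(2),'z',R[:,2].round(3))
    if B is not None:
        W=np.r_[R2@np.array(B[:2])/1000+t2,B[2]/1000]
        print('tool shift (units of 100mm)',((R.T@(W-p))*10).round(3))
E
python3 -c "
from h import *
delta([157,0,150])"
```

```text
t 1.27 pos [ 0.2753 -0.5366  0.2222] board mm [ 567.  -422.6  222.2] F [-0.28 -0.44 -0.5 ] w 0.0565 xaz 11.75 z [-0.     0.001 -1.   ]
tool shift (units of 100mm) [ 4.225 -4.101  0.725]
```

```bash
python3 -m pendant '[[[0.5,-0.48,0],[0,0,0],-0.3],[[0.95,-0.92,0],[0,0,0],-0.3],[[0.95,-0.92,0],[0,0,0],-0.3]]' >/dev/null
python3 -m pendant '[[[0.5,-0.48,0],[0,0,0],-0.3],[[0.95,-0.92,0],[0,0,0],-0.3],[[0.95,-0.92,0],[0,0,0],-0.3]]' >/dev/null
python3 -m pendant '[[[0.5,-0.48,0],[0,0,0],-0.3],[[0.95,-0.92,0],[0,0,0],-0.3],[[0.95,-0.92,0],[0,0,0],-0.3]]' >/dev/null
python3 -m pendant '[[[0.5,-0.48,0.2],[0,0,0],-0.3],[[0.95,-0.92,0.4],[0,0,0],-0.3],[[0.95,-0.92,0.4],[0,0,0],-0.3],[[0.95,-0.92,0.4],[0,0,0],-0.3]]'
python3 -c "
from h import *
delta([157,0,150]); snap('wrist','w1');snap('top','t1',(235,135,395,255),5)"
```

```text
time_s: 2.9
ee_pos: [0.5715, -0.0996, 0.1819]
ee_rot: [[0.979, 0.205, -0.002], [0.205, -0.979, -0.001], [-0.002, 0.0, -1.0]]
contact_force: [0.4, 0.1, -0.2]
gripper_width: 0.0567
t 2.9 pos [ 0.5715 -0.0996  0.1819] board mm [199.6 -43.5 181.9] F [ 0.38  0.1  -0.21] w 0.0567 xaz 11.81 z [-0.002 -0.001 -1.   ]
tool shift (units of 100mm) [ 0.436 -0.426  0.318]
```

View pics/w1.png

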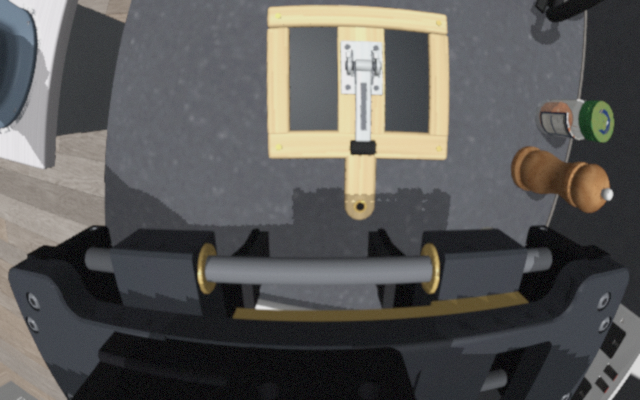

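The wrist view shows the foot at (363,148) and the handle hole at (360,206), with the jaws square to the board. I'll cross-check positions from this view.

```bash
cat >> h.py <<'E'
def pxw(c,u,v,z):
    K=c["mtx"];a=np.array([(u-K[0,2])/K[0,0],(v-K[1,2])/K[1,1]]);r=np.linalg.norm(a)
    d=np.r_[a/r*np.sin(r),np.cos(r)];d=c["R"].T@d;o=-c["R"].T@c["t"]
    return o+d*(z-o[2])/d[2]
E
python3 - <<'E'
from h import *
c=dict(np.load('pics/w1.npz'))
for n,u,v,z in [('b',268,9,.016),('b',447,13,.016),('t',267,159,.016),('t',448,158,.016),('foot',363,148,.034),('hole',360,206,.016),('handle end',360,219,.016),('hl',346,180,.016),('hr',374,180,.016)]:
    print(n,(toB(pxw(c,u,v,z))*1000).round(1))
im=cv2.imread('pics/w1.png');cv2.imwrite('pics/w1z.png',cv2.resize(im[110:230,290:450],None,fx=5,fy=5,interpolation=cv2.INTER_CUBIC))
E
```

```text
b [  5.2 -97.8  16. ]
b [ -1.1 100.1  16. ]
t [170.6 -98.9  16. ]
t [166.8 102.2  16. ]
foot [157.1   1.   34. ]
hole [222.9   2.3  16. ]
handle end [238.    2.9  16. ]
hl [193.7 -14.   16. ]
hr [193.4  16.7  16. ]
```

View pics/w1z.png

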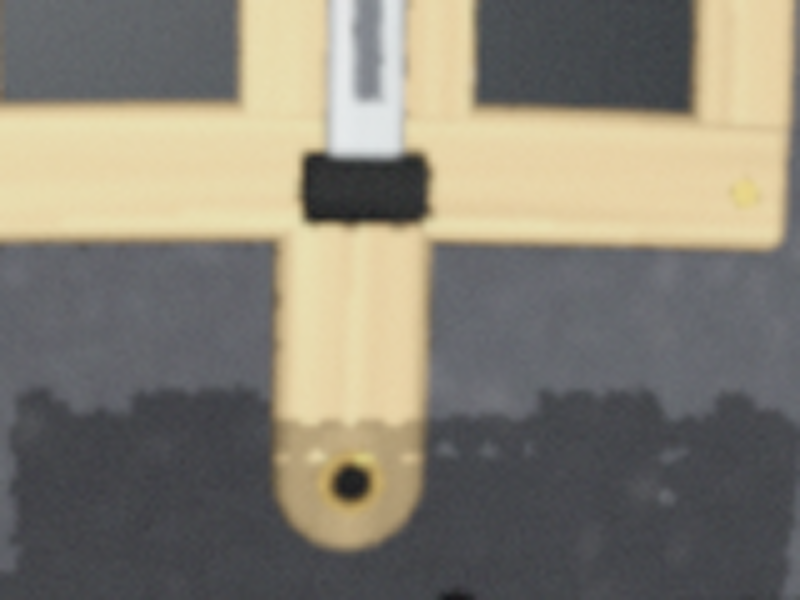

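View pics/t1.png

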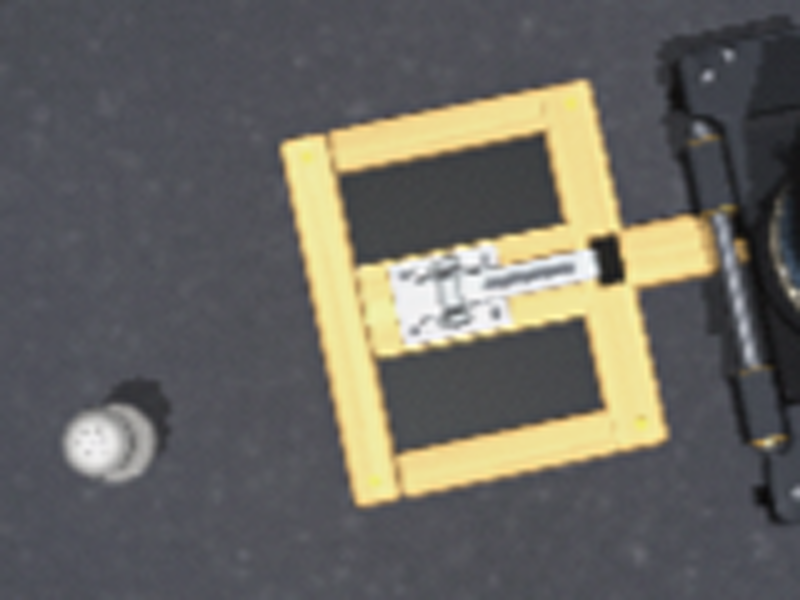

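The wrist view agrees to within 2–3 mm and suggests the board is turned about 1° ccw: foot y ≈ +1, handle y ≈ +2. I'll go over the foot and grip it.

```bash
python3 -m pendant '[[[0.44,-0.42,0.3],[0,0,-0.01],-0.2],[[0.44,-0.42,0.9],[0,0,-0.01],-0.2],[[0.44,-0.42,1],[0,0,-0.01],-0.2],[[0.44,-0.42,1],[0,0,-0.01],-0.2]]'
python3 -c "
from h import *
delta([157,1,20]); snap('wrist','w2')"
```

```text
time_s: 3.5
ee_pos: [0.606, -0.0507, 0.0832]
ee_rot: [[0.976, 0.218, -0.0], [0.218, -0.976, -0.001], [-0.001, 0.001, -1.0]]
contact_force: [0.9, -0.6, -0.2]
gripper_width: 0.0519
t 3.5 pos [ 0.606  -0.0507  0.0832] board mm [158.7   0.3  83.2] F [ 0.91 -0.57 -0.21] w 0.0519 xaz 12.59 z [-0.    -0.001 -1.   ]
tool shift (units of 100mm) [ 0.008 -0.018  0.632]
```

View pics/w2.png

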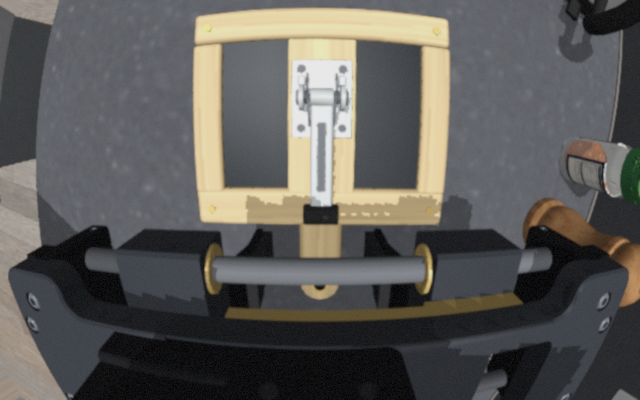

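The foot at (320,214) is centred between the fingers at (250–385). Descending and closing.

```bash
python3 -m pendant '[[[0.01,-0.02,0.3],[0,0,0],-0.2],[[0.01,-0.02,0.62],[0,0,0],-0.2],[[0.01,-0.02,0.62],[0,0,0],-0.2],[[0.01,-0.02,0.62],[0,0,0],1],[[0.01,-0.02,0.62],[0,0,0],1],[[0.01,-0.02,0.62],[0,0,0],1],[[0.01,-0.02,0.62],[0,0,0],1]]' 8
python3 -c "
from h import *
delta([157,0,150])"
```

```text
time_s: 4.42
ee_pos: [0.607, -0.0463, 0.0212]
ee_rot: [[0.975, 0.221, 0.001], [0.221, -0.975, -0.0], [0.001, 0.001, -1.0]]
contact_force: [0.2, -0.2, 2.7]
gripper_width: 0.0258
t 4.42 pos [ 0.607  -0.0463  0.0212] board mm [154.6   2.1  21.2] F [ 0.18 -0.19  2.73] w 0.0258 xaz 12.76 z [ 0.001 -0.    -1.   ]
tool shift (units of 100mm) [-0.021  0.025 -1.288]
```

```bash
python3 -m pendant '[[[0,-0.01,-0.09],[0,0,0],1],[[0,-0.02,-0.17],[0,0,0],1],[[0,-0.04,-0.25],[0,0,0],1],[[0,-0.07,-0.33],[0,0,0],1],[[0,-0.11,-0.41],[0,0,0],1],[[0,-0.15,-0.48],[0,0,0],1],[[0,-0.2,-0.55],[0,0,0],1],[[0,-0.26,-0.61],[0,0,0],1],[[0,-0.32,-0.66],[0,0,0],1],[[0,-0.39,-0.715],[0,0,0],1],[[0,-0.46,-0.76],[0,0,0],1],[[0,-0.54,-0.79],[0,0,0],1],[[0,-0.62,-0.82],[0,0,0],1],[[0,-0.7,-0.84],[0,0,0],1],[[0,-0.79,-0.85],[0,0,0],1],[[0,-0.87,-0.85],[0,0,0],1],[[0,-0.94,-0.845],[0,0,0],1],[[0,-1,-0.84],[0,0,0],1]]'
python3 -c "
from h import *
delta(); snap('side','s2',(260,150,380,270),5)"
```

```text
time_s: 6.68
ee_pos: [0.585, 0.0523, 0.1047]
ee_rot: [[0.975, 0.222, 0.001], [0.222, -0.975, 0.001], [0.001, -0.0, -1.0]]
contact_force: [4.9, 1.7, 2.3]
gripper_width: 0.026
t 6.67 pos [0.585  0.0523 0.1047] board mm [ 53.6   0.7 104.7] F [4.85 1.74 2.26] w 0.026 xaz 12.8 z [ 0.001  0.001 -1.   ]
```

View pics/s2.png

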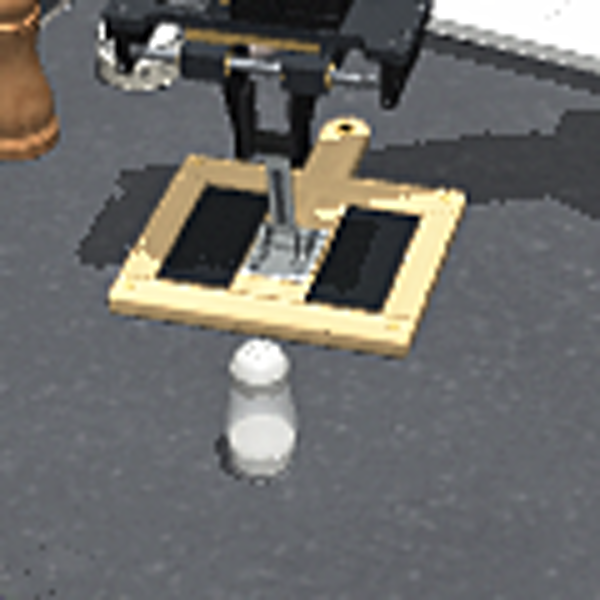

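The leg stands up in the grip at (280,190) in the crop. Continuing over to near the stop, then releasing.

```bash
python3 -m pendant '[[[0.02,-0.1,0.02],[0,0,0],1],[[0.02,-0.2,0.06],[0,0,0],1],[[0.02,-0.26,0.09],[0,0,0],1],[[0.02,-0.26,0.09],[0,0,0],0.3],[[0.02,-0.26,0.09],[0,0,0],-0.2],[[0.02,-0.26,0.09],[0,0,0],-0.4],[[0.02,-0.26,-0.2],[0,0,0],-0.4],[[0.02,-0.26,-0.6],[0,0,0],-0.4],[[0.02,-0.26,-0.6],[0,0,0],-0.4]]'
python3 -c "
from h import *
delta([-116,-42,120]); snap('side','s3',(260,150,380,270),5);snap('wrist','w3')"
```

```text
time_s: 7.85
ee_pos: [0.583, 0.0775, 0.1678]
ee_rot: [[0.975, 0.22, 0.007], [0.22, -0.975, 0.001], [0.007, 0.001, -1.0]]
contact_force: [0.1, -0.3, -0.4]
gripper_width: 0.0603
t 7.85 pos [0.583  0.0775 0.1678] board mm [ 28.5   3.9 167.8] F [ 0.1  -0.28 -0.44] w 0.0603 xaz 12.73 z [ 0.007  0.001 -1.   ]
tool shift (units of 100mm) [-0.438 -1.453  0.474]
```

View pics/s3.png

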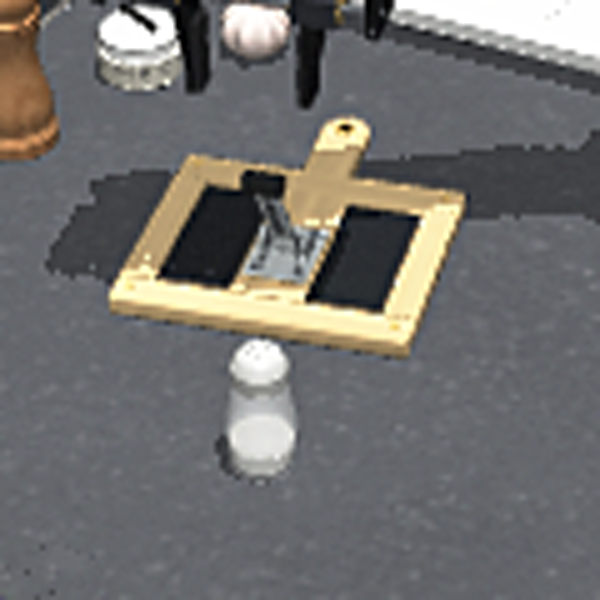

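View pics/w3.png

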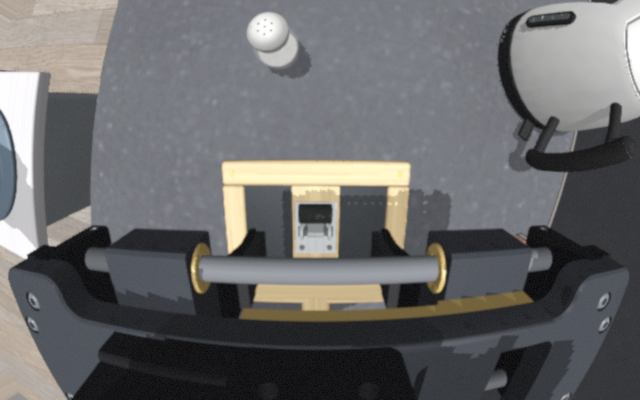

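The leg's foot shows at (265,183) in the side crop and (316,213) in the wrist view, and the shaker dome is at (268,30). I'll check the leg angle and refine the shaker.

Run:
```python
from h import *
c=dict(np.load('pics/s3.npz'))
for th in (1.0,1.5,1.8,1.95,2.09,2.2):
    b=np.array([72+85*np.cos(th),1,26+85*np.sin(th)])/1000
    p=proj(c,np.r_[R2@b[:2]+t2,b[2]]); print(th,((p-[260,150])*5+2).round(0))
w=dict(np.load('pics/w3.npz'))
print('foot',toB(pxw(w,316,213,.1))*1000)
for u,v,z in [(268,28,.09),(283,55,.0)]: print('shaker',toB(pxw(w,u,v,z))*1000)
# side: base centre
u,v=260+262/5,150+352/5
print('side top',toB(px(c,u,v,.09))*1000, 'bottom',toB(px(c,260+262/5,150+462/5,.0))*1000)
```

```text
1.0 [302. 113.]
1.5 [284. 129.]
1.8 [272. 153.]
1.95 [267. 169.]
2.09 [262. 185.]
2.2 [259. 199.]
foot [ 28.89824737   0.8464428  100.        ]
shaker [-114.64816884  -38.39191349   90.        ]
shaker [-110.91283825  -36.38974606    0.        ]
side top [-119.77519514  -45.61995414   90.        ] bottom [-1.13396545e+02 -4.05725325e+01 -1.11022302e-13]
```

The leg is at its stop (matches 2.09). The shaker sits at about (-115,-41) in the board frame, only about 6 mm from the foot's landing strip, so I'll move it aside by 50 mm.

```bash
python3 -m pendant '[[[-0.22,-0.5,0],[0,0,0],-1],[[-0.44,-0.9,0],[0,0,0],-1],[[-0.44,-0.9,0],[0,0,0],-1]]' >/dev/null
python3 -m pendant '[[[0,-0.5,0.1],[0,0,0],-1],[[0,-0.54,0.1],[0,0,0],-1],[[0,-0.54,0.1],[0,0,0],-1]]'
python3 -c "
from h import *
delta([-115,-41,40]); snap('wrist','w4')"
```

```text
time_s: 8.7
ee_pos: [0.5061, 0.207, 0.1536]
ee_rot: [[0.975, 0.221, -0.001], [0.221, -0.975, -0.001], [-0.002, 0.001, -1.0]]
contact_force: [0.0, -0.1, 0.1]
gripper_width: 0.0872
t 8.7 pos [0.5061 0.207  0.1536] board mm [-114.   -45.   153.6] F [ 0.04 -0.06  0.08] w 0.0872 xaz 12.77 z [-0.001 -0.001 -1.   ]
tool shift (units of 100mm) [ 0.042 -0.011  1.136]
```

View pics/w4.png

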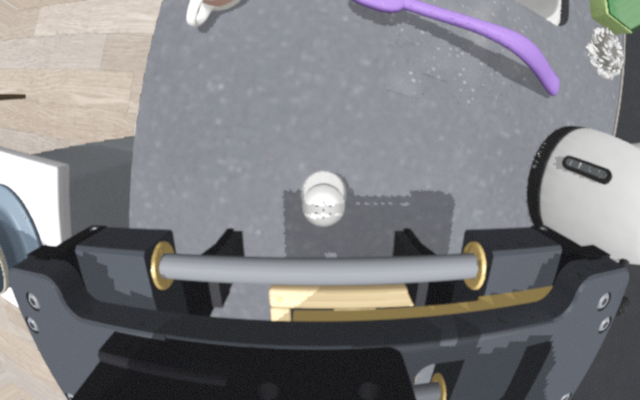

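The shaker at (323,205) lies midway between the fingers. Descending and gripping.

```bash
python3 -c "
from h import *
w=dict(np.load('pics/w4.npz')); print(toB(pxw(w,323,204,.09))*1000)"
python3 -m pendant '[[[0.03,-0.01,0.3],[0,0,0],-1],[[0.03,-0.01,0.7],[0,0,0],-1],[[0.03,-0.01,0.9],[0,0,0],-1],[[0.03,-0.01,1],[0,0,0],-1],[[0.03,-0.01,1],[0,0,0],-1]]'
```

```text
[-121.78631868  -41.71865484   90.        ]
time_s: 9.38
ee_pos: [0.509, 0.2094, 0.0546]
ee_rot: [[0.975, 0.221, 0.0], [0.221, -0.975, -0.0], [0.0, 0.0, -1.0]]
contact_force: [1.1, 0.5, 1.0]
gripper_width: 0.0869
```

```bash
python3 -m pendant '[[[0,-0.02,0.13],[0,0,0],-1],[[0,-0.02,0.14],[0,0,0],0],[[0,-0.02,0.14],[0,0,0],0.3],[[0,-0.02,0.14],[0,0,0],1],[[0,-0.02,0.14],[0,0,0],1],[[0,-0.02,0.14],[0,0,0],1]]' 8
python3 -c "
from h import *
delta()"
```

```text
time_s: 10.12
ee_pos: [0.5084, 0.2115, 0.0407]
ee_rot: [[0.975, 0.221, 0.0], [0.221, -0.975, -0.0], [0.0, 0.0, -1.0]]
contact_force: [0.1, -0.1, -0.1]
gripper_width: 0.0452
t 10.12 pos [0.5084 0.2115 0.0407] board mm [-117.9  -41.8   40.7] F [ 0.08 -0.09 -0.06] w 0.0452 xaz 12.77 z [ 0. -0. -1.]
```

Gripped at about 45 mm. Lift 12 mm, shift 55 mm along −y of the board, lower and release.

```bash
python3 -m pendant '[[[0,0,0],[0,0,0],1],[[0,0,-0.12],[0,0,0],1],[[-0.15,0,-0.12],[0,0,0],1],[[-0.35,0,-0.12],[0,0,0],1],[[-0.55,0,-0.12],[0,0,0],1],[[-0.55,0,-0.12],[0,0,0],1],[[-0.55,0,-0.05],[0,0,0],1],[[-0.55,0,0],[0,0,0],1],[[-0.55,0,0],[0,0,0],1]]' 10
python3 -c "
from h import *
delta()"
```

```text
time_s: 11.25
ee_pos: [0.4554, 0.1997, 0.0403]
ee_rot: [[0.975, 0.221, 0.0], [0.221, -0.975, 0.001], [0.001, -0.0, -1.0]]
contact_force: [0.6, -0.1, -0.3]
gripper_width: 0.0382
t 11.25 pos [0.4554 0.1997 0.0403] board mm [-117.1  -96.1   40.3] F [ 0.55 -0.08 -0.3 ] w 0.0382 xaz 12.76 z [ 0.     0.001 -1.   ]
```

```bash
python3 -c "
from h import *
snap('side','s4',(220,170,380,290),5);snap('wrist','w5')"
```

```text
(no output)
```

View pics/s4.png

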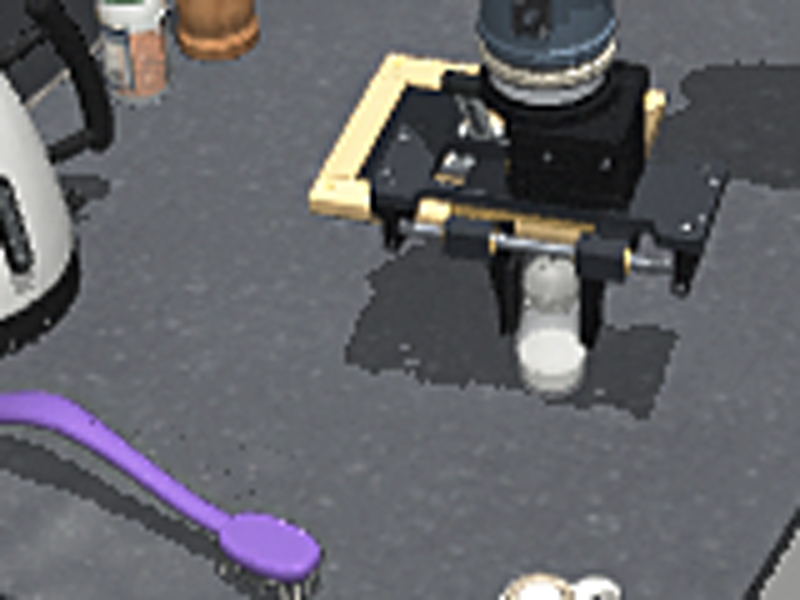

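View pics/w5.png

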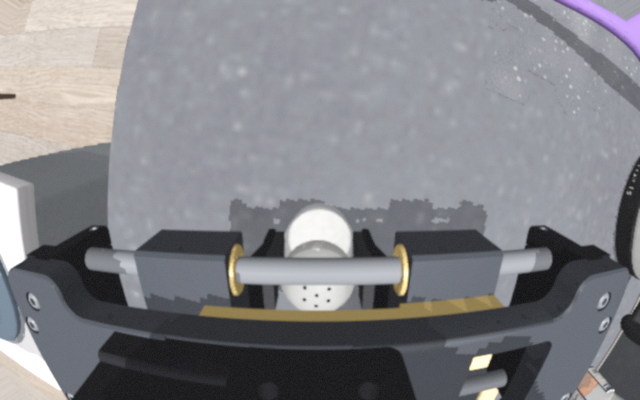

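The shaker stands upright between the fingers ((552,330) in the crop), tapered at the gripping height. Release and climb.

```bash
python3 -m pendant '[[[0,0,0.01],[0,0,0],0.3],[[0,0,0.01],[0,0,0],-0.3],[[0,0,0.01],[0,0,0],-0.8],[[0,0,0.01],[0,0,0],-0.8],[[0,0,-0.3],[0,0,0],-0.8],[[0,0,-0.7],[0,0,0],-0.8],[[0,0,-1],[0,0,0],-0.8],[[0.5,0.4,-1],[0,0,0],-0.8],[[0.9,0.9,-1],[0,0,0],-0.6],[[0.95,0.98,-1],[0,0,0],-0.4]]'
python3 -m pendant '[[[0.05,0.5,-0.1],[0,0,0],-0.4],[[0.05,1,-0.1],[0,0,0],-0.4],[[0.05,1,-0.1],[0,0,0],-0.4]]' >/dev/null
python3 -m pendant '[[[0,0.5,0],[0,0,0],-0.3],[[0,1,0],[0,0,0],-0.3],[[0,1,0],[0,0,0],-0.3],[[0,1,0],[0,0,0],-0.3]]'
python3 -c "
from h import *
delta([212,2,60]); snap('side','s5',(220,150,380,270),5);snap('wrist','w6');c=snap('top','t6',(235,135,395,255),5)"
```

```text
time_s: 12.6
ee_pos: [0.5721, 0.1203, 0.1399]
ee_rot: [[0.977, 0.214, 0.001], [0.214, -0.977, -0.001], [0.0, 0.001, -1.0]]
contact_force: [-0.5, 1.0, 0.7]
gripper_width: 0.0665
time_s: 13.48
ee_pos: [0.6174, -0.0671, 0.1503]
ee_rot: [[0.975, 0.223, -0.001], [0.223, -0.975, 0.001], [-0.0, -0.002, -1.0]]
contact_force: [0.6, 0.5, 0.6]
gripper_width: 0.0563
t 13.47 pos [ 0.6174 -0.0671  0.1503] board mm [177.1   8.1 150.3] F [0.6  0.5  0.61] w 0.0563 xaz 12.88 z [-0.001  0.001 -1.   ]
tool shift (units of 100mm) [-0.067  0.349  0.903]
```

View pics/s5.png

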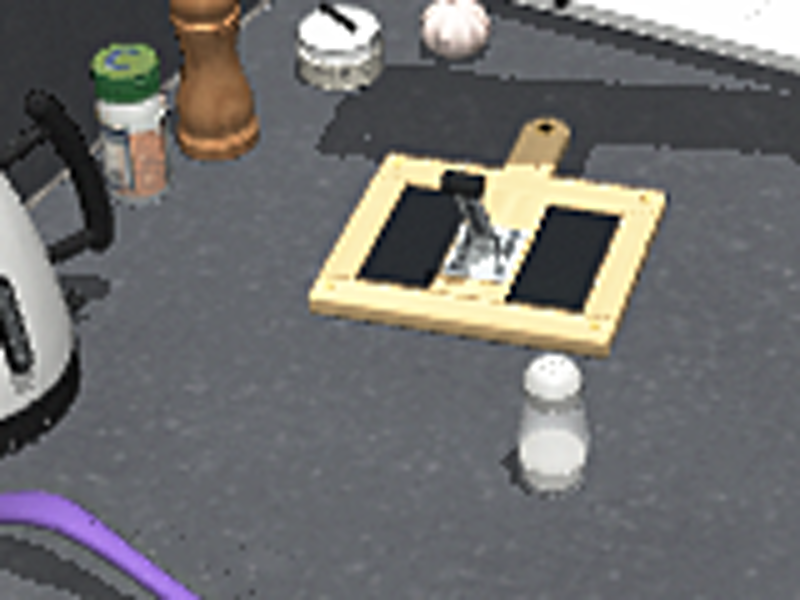

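View pics/w6.png

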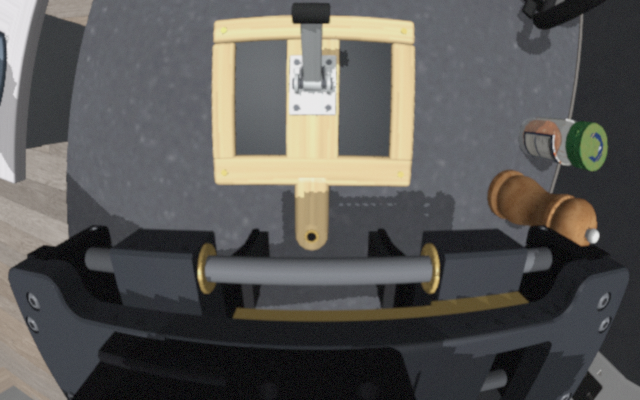

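View pics/t6.png

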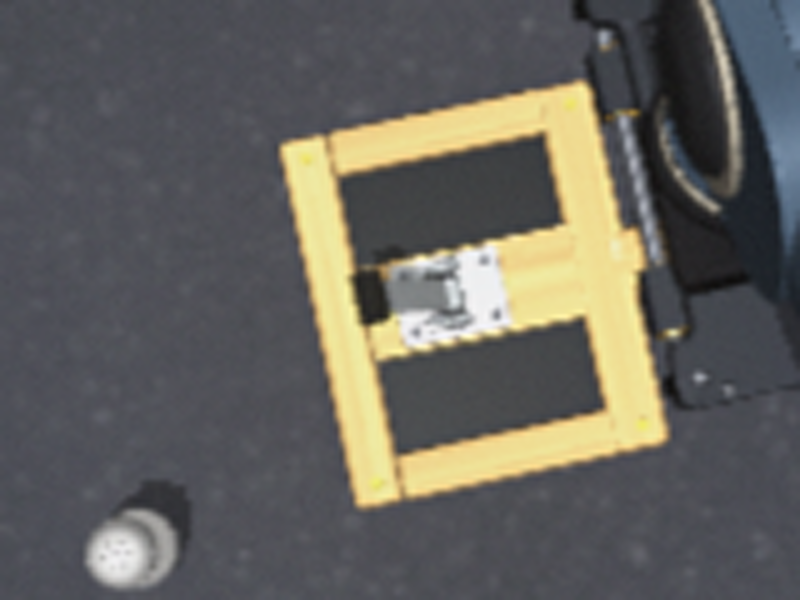

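The shaker stands clear at (125,553), the board is unmoved and the leg is still over ((372,295) in the top crop). Moving over the handle.

```bash
python3 -m pendant '[[[-0.05,0.36,0.3],[0,0,0],-0.2],[[-0.05,0.36,0.8],[0,0,0],-0.2],[[-0.05,0.36,0.9],[0,0,0],-0.2],[[-0.05,0.36,0.9],[0,0,0],-0.2]]'
python3 -c "
from h import *
w=dict(np.load('pics/w6.npz')); print('hole',toB(pxw(w,311,237,.016))*1000)
delta([212,2,4]); snap('wrist','w7')"
```

```text
time_s: 14.12
ee_pos: [0.6214, -0.1036, 0.061]
ee_rot: [[0.975, 0.223, -0.0], [0.223, -0.975, 0.001], [0.0, -0.001, -1.0]]
contact_force: [0.2, 0.1, 0.8]
gripper_width: 0.0527
hole [223.75938249   1.75469415  16.        ]
t 14.12 pos [ 0.6214 -0.1036  0.061 ] board mm [213.7   4.5  61. ] F [0.15 0.08 0.77] w 0.0527 xaz 12.91 z [-0.     0.001 -1.   ]
tool shift (units of 100mm) [-0.025 -0.017  0.57 ]
```

View pics/w7.png

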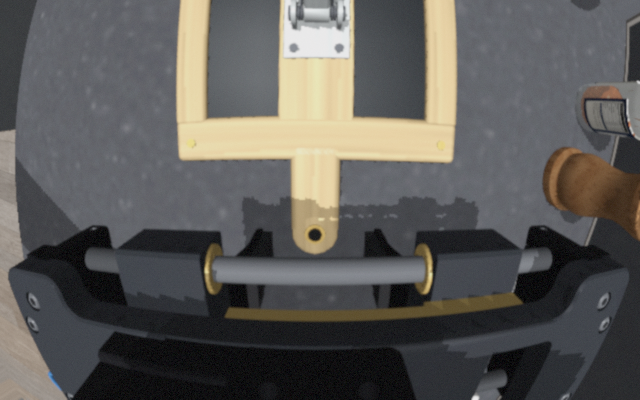

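The handle (hole at (315,234)) lies between the fingers, 2–3 mm left of centre. Descending to about 4 mm and gripping.

```bash
python3 -m pendant '[[[-0.02,-0.02,0.3],[0,0,0],-0.2],[[-0.02,-0.02,0.5],[0,0,0],-0.2],[[-0.02,-0.02,0.56],[0,0,0],-0.2],[[-0.02,-0.02,0.56],[0,0,0],-0.2],[[-0.02,-0.02,0.56],[0,0,0],1],[[-0.02,-0.02,0.56],[0,0,0],1],[[-0.02,-0.02,0.56],[0,0,0],1],[[-0.02,-0.02,0.56],[0,0,0],1]]' 20
python3 -c "
from h import *
delta()
import numpy as np
T=lambda f:(210*np.cos(f)-10*np.sin(f),210*np.sin(f)+10*np.cos(f)) if f<=np.pi/2 else (-16+210*np.cos(f)+6*np.sin(f),210*np.sin(f)-6*np.cos(f))
a0=np.array(T(0));
for d in range(0,109,3): print(d,((np.array(T(np.radians(d)))-a0)/100).round(3))"
```

```text
time_s: 15.18
ee_pos: [0.6191, -0.104, 0.0052]
ee_rot: [[0.975, 0.221, 0.001], [0.221, -0.975, -0.0], [0.001, 0.0, -1.0]]
contact_force: [-0.7, 0.6, 3.3]
gripper_width: 0.0339
t 15.18 pos [ 0.6191 -0.104   0.0052] board mm [213.5   2.2   5.2] F [-0.71  0.59  3.32] w 0.0339 xaz 12.76 z [ 0.001 -0.    -1.   ]
0 [0. 0.]
3 [-0.008  0.11 ]
6 [-0.022  0.219]
9 [-0.041  0.327]
12 [-0.067  0.434]
15 [-0.097  0.54 ]
18 [-0.134  0.644]
21 [-0.175  0.746]
24 [-0.222  0.846]
27 [-0.274  0.942]
30 [-0.331  1.037]
33 [-0.393  1.128]
36 [-0.46   1.215]
39 [-0.531  1.299]
42 [-0.606  1.379]
45 [-0.686  1.456]
48 [-0.769  1.528]
51 [-0.856  1.595]
54 [-0.947  1.658]
57 [-1.04   1.716]
60 [-1.137  1.769]
63 [-1.236  1.817]
66 [-1.337  1.859]
69 [-1.441  1.896]
72 [-1.546  1.928]
75 [-1.653  1.954]
78 [-1.761  1.975]
81 [-1.87  1.99]
84 [-1.98   1.999]
87 [-2.09   2.002]
90 [-2.2  2. ]
93 [-2.31  2.  ]
96 [-2.42   1.995]
99 [-2.529  1.984]
102 [-2.638  1.967]
105 [-2.746  1.944]
108 [-2.852  1.916]
```

```bash
python3 -m pendant '[[[0,-0.003,-0.055],[0,0,0],1],[[0,-0.008,-0.11],[0,0,0],1],[[0,-0.014,-0.165],[0,0,0],1],[[0,-0.022,-0.22],[0,0,0],1],[[0,-0.031,-0.275],[0,0,0],1],[[0,-0.041,-0.327],[0,0,0],1],[[0,-0.053,-0.38],[0,0,0],1],[[0,-0.067,-0.434],[0,0,0],1],[[0,-0.082,-0.487],[0,0,0],1],[[0,-0.097,-0.54],[0,0,0],1],[[0,-0.115,-0.592],[0,0,0],1],[[0,-0.134,-0.644],[0,0,0],1],[[0,-0.154,-0.695],[0,0,0],1],[[0,-0.175,-0.746],[0,0,0],1],[[0,-0.198,-0.796],[0,0,0],1],[[0,-0.222,-0.846],[0,0,0],1],[[0,-0.248,-0.894],[0,0,0],1],[[0,-0.274,-0.942],[0,0,0],1],[[0,-0.274,-0.942],[0,0,0],1]]' 20
python3 -c "
from h import *
delta(); snap('side','s8',(220,100,380,270),4)"
```

```text
time_s: 17.55
ee_pos: [0.6129, -0.0768, 0.0993]
ee_rot: [[0.975, 0.222, 0.001], [0.222, -0.975, -0.0], [0.001, 0.0, -1.0]]
contact_force: [0.6, -0.2, -3.3]
gripper_width: 0.0339
t 17.55 pos [ 0.6129 -0.0768  0.0993] board mm [185.7   1.7  99.3] F [ 0.61 -0.22 -3.33] w 0.0339 xaz 12.81 z [ 0.001 -0.    -1.   ]
```

View pics/s8.png

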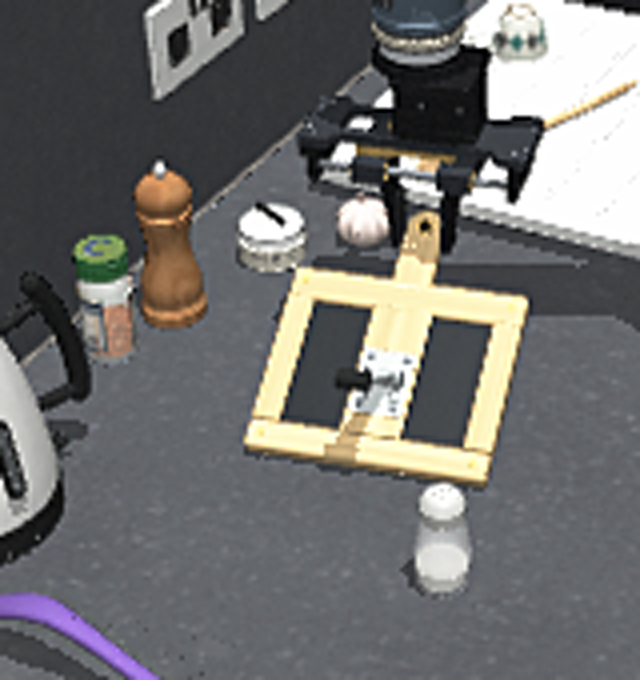

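The board is rising nicely with its lower edge in place ((250,440)–(490,475)). Continuing from 27° to 60°.

```bash
python3 -m pendant '[[[0,-0.028,-0.048],[0,0,0],1],[[0,-0.057,-0.095],[0,0,0],1],[[0,-0.088,-0.141],[0,0,0],1],[[0,-0.119,-0.186],[0,0,0],1],[[0,-0.152,-0.23],[0,0,0],1],[[0,-0.186,-0.273],[0,0,0],1],[[0,-0.221,-0.315],[0,0,0],1],[[0,-0.257,-0.357],[0,0,0],1],[[0,-0.294,-0.397],[0,0,0],1],[[0,-0.332,-0.437],[0,0,0],1],[[0,-0.412,-0.514],[0,0,0],1],[[0,-0.453,-0.55],[0,0,0],1],[[0,-0.495,-0.586],[0,0,0],1],[[0,-0.538,-0.62],[0,0,0],1],[[0,-0.582,-0.653],[0,0,0],1],[[0,-0.673,-0.716],[0,0,0],1],[[0,-0.72,-0.746],[0,0,0],1],[[0,-0.766,-0.774],[0,0,0],1],[[0,-0.814,-0.801],[0,0,0],1],[[0,-0.863,-0.827],[0,0,0],1]]' 20
python3 -c "
from h import *
delta(); snap('side','s9',(220,100,380,270),4)"
```

```text
time_s: 20.1
ee_pos: [0.5941, 0.007, 0.1821]
ee_rot: [[0.975, 0.221, 0.001], [0.221, -0.975, -0.0], [0.001, 0.001, -1.0]]
contact_force: [3.0, -3.7, 3.7]
gripper_width: 0.0336
t 20.1 pos [0.5941 0.007  0.1821] board mm [ 99.8   0.4 182.1] F [ 3.05 -3.67  3.67] w 0.0336 xaz 12.76 z [ 0.001 -0.    -1.   ]
```

View pics/s9.png

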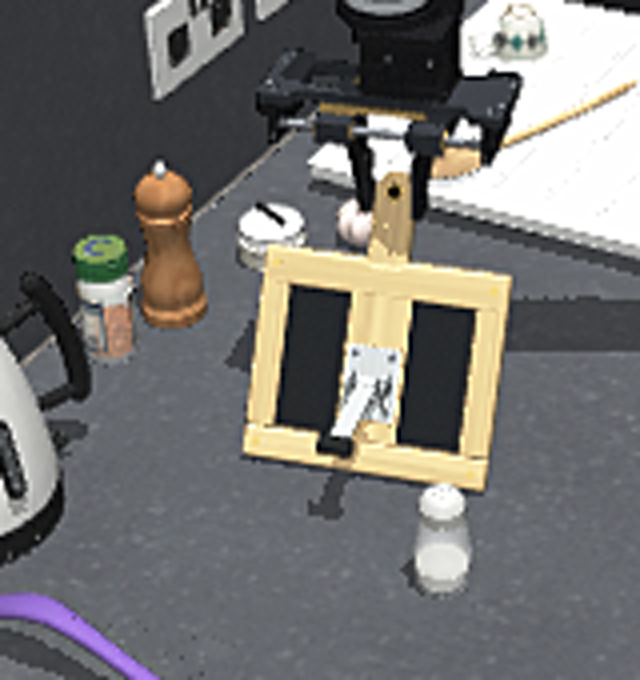

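The board is at about 60° and looks fine; the slight upward push shows my arc is a bit tight, so I'll add 2–3 mm of height. 60° to 87°.

```bash
python3 -m pendant '[[[0.01,-0.05,-0.035],[0,0,0],1],[[0.01,-0.1,-0.065],[0,0,0],1],[[0.01,-0.15,-0.09],[0,0,0],1],[[0.01,-0.2,-0.115],[0,0,0],1],[[0.01,-0.25,-0.135],[0,0,0],1],[[0.01,-0.304,-0.155],[0,0,0],1],[[0.01,-0.356,-0.172],[0,0,0],1],[[0.01,-0.409,-0.188],[0,0,0],1],[[0.01,-0.462,-0.203],[0,0,0],1],[[0.01,-0.516,-0.215],[0,0,0],1],[[0.01,-0.57,-0.226],[0,0,0],1],[[0.01,-0.624,-0.236],[0,0,0],1],[[0.01,-0.68,-0.244],[0,0,0],1],[[0.01,-0.733,-0.251],[0,0,0],1],[[0.01,-0.79,-0.256],[0,0,0],1],[[0.01,-0.843,-0.26],[0,0,0],1],[[0.01,-0.9,-0.262],[0,0,0],1],[[0.01,-0.953,-0.263],[0,0,0],1],[[0.01,-0.953,-0.263],[0,0,0],1]]' 20
python3 -c "
from h import *
delta(); snap('side','s10',(220,100,380,270),4)"
```

```text
time_s: 22.52
ee_pos: [0.5736, 0.1011, 0.2086]
ee_rot: [[0.975, 0.222, 0.001], [0.222, -0.975, 0.0], [0.001, -0.0, -1.0]]
contact_force: [-3.5, -1.0, 6.5]
gripper_width: 0.034
t 22.52 pos [0.5736 0.1011 0.2086] board mm [  3.5  -0.5 208.6] F [-3.54 -0.97  6.47] w 0.034 xaz 12.83 z [ 0.001  0.    -1.   ]
```

View pics/s10.png

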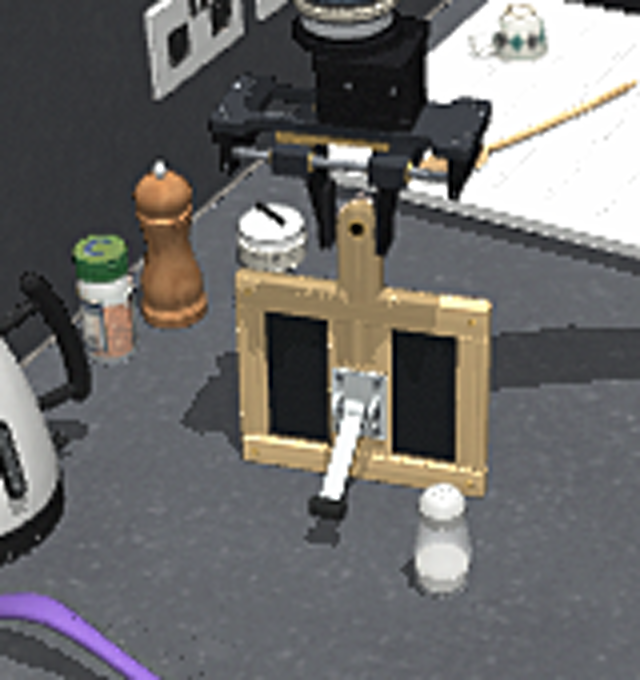

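Near vertical, the edge is still in place and the foot (325,507) is on track well left of the shaker. Going past vertical.

```bash
python3 -m pendant '[[[0,-0.04,-0.02],[0,0,0],1],[[0,-0.08,-0.02],[0,0,0],1],[[0,-0.12,-0.02],[0,0,0],1],[[0,-0.16,-0.02],[0,0,0],1],[[0,-0.2,-0.02],[0,0,0],1],[[0,-0.24,-0.017],[0,0,0],1],[[0,-0.28,-0.014],[0,0,0],1],[[0,-0.32,-0.01],[0,0,0],1],[[0,-0.36,-0.007],[0,0,0],1],[[0,-0.4,-0.003],[0,0,0],1],[[0,-0.44,0],[0,0,0],1],[[0,-0.47,0.005],[0,0,0],1],[[0,-0.5,0.01],[0,0,0],1],[[0,-0.5,0.01],[0,0,0],1]]' 20
python3 -c "
from h import *
delta(); snap('side','s11',(220,100,380,270),4)"
```

```text
time_s: 24.32
ee_pos: [0.5626, 0.1501, 0.2082]
ee_rot: [[0.975, 0.222, 0.001], [0.222, -0.975, 0.001], [0.002, -0.0, -1.0]]
contact_force: [-3.9, -0.5, 6.0]
gripper_width: 0.0336
t 24.32 pos [0.5626 0.1501 0.2082] board mm [-46.7  -1.3 208.2] F [-3.88 -0.52  5.97] w 0.0336 xaz 12.81 z [ 0.001  0.001 -1.   ]
```

View pics/s11.png

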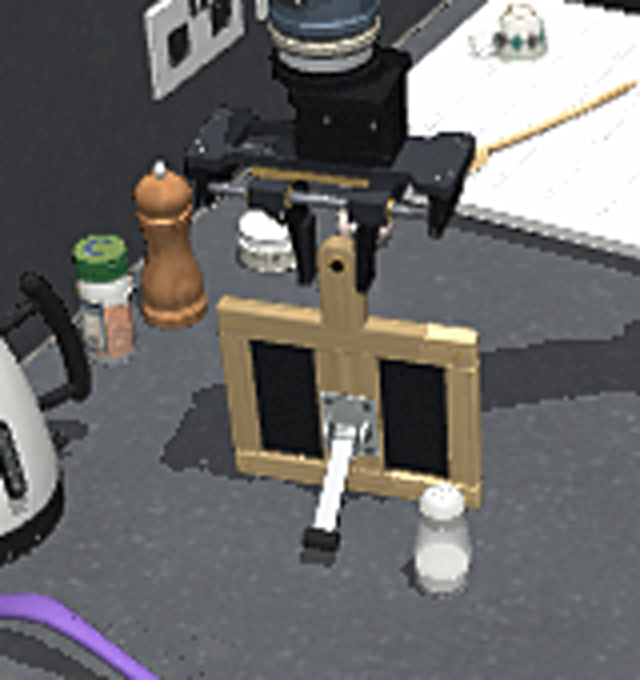

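```bash
python3 -m pendant '[[[0,-0.03,0.005],[0,0,0],1],[[0,-0.05,0.01],[0,0,0],1],[[0,-0.05,0.01],[0,0,0],1]]' 20
python3 -m pendant '[[[0,-0.02,0.005],[0,0,0],1],[[0,-0.03,0.01],[0,0,0],1],[[0,-0.03,0.01],[0,0,0],1]]' 20
python3 - <<'E'
from h import *
delta(); c=snap('side','s12',(260,180,340,250),8)
# depth-based tilt of the back: crossings on frame stiles
for n,(u0,v0),(u1,v1) in [('left stile',(220,315),(246,465)),('right stile',(468,340),(472,490))]: pass
K=c
for uv in [(320,545)]:
    u,v=220+uv[0]/4,100+uv[1]/4; print(toB(px(c,u,v))*1000)
E
```

```text
time_s: 24.75
ee_pos: [0.5615, 0.1553, 0.2077]
ee_rot: [[0.975, 0.222, 0.002], [0.222, -0.975, 0.001], [0.002, -0.001, -1.0]]
contact_force: [-5.1, -0.5, 8.2]
gripper_width: 0.0334
time_s: 25.12
ee_pos: [0.5609, 0.1587, 0.2073]
ee_rot: [[0.975, 0.222, 0.002], [0.222, -0.975, 0.002], [0.003, -0.001, -1.0]]
contact_force: [-5.4, 0.6, 10.9]
gripper_width: 0.0337
t 25.12 pos [0.5609 0.1587 0.2073] board mm [-55.4  -1.2 207.3] F [-5.38  0.6  10.94] w 0.0337 xaz 12.82 z [ 0.002  0.002 -1.   ]
[-123.81911328   -6.18702125   25.22294558]
```

View pics/s12.png

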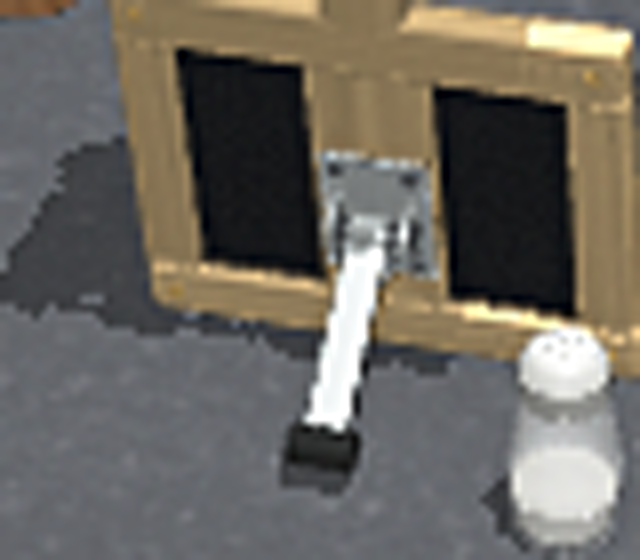

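The foot at (320,455) is just above its shadow, so it is nearly or just touching. I'll measure the lean with a plane fit to the depth.

```bash
cat >> h.py <<'E'
def lean(c):
    # frame back: select points by colour+depth on side image
    P=[]
    for v in range(175,232):
        for u in range(272,340):
            if c["depth"][v,u]<=0: continue
            r,g,b=c["pixels"][v,u].astype(int)
            if r-b<35: continue
            P.append(px(c,u,v))
    P=np.array(P); best=None
    rng=np.random.default_rng(0)
    for _ in range(400):
        q=P[rng.choice(len(P),3,False)];n=np.cross(q[1]-q[0],q[2]-q[0])
        if np.linalg.norm(n)<1e-6: continue
        n/=np.linalg.norm(n); m=abs((P-q[0])@n)<.003
        if best is None or m.sum()>best.sum(): best=m
    Q=P[best];ctr=Q.mean(0);n=np.linalg.svd(Q-ctr)[2][2]
    if n[1]<0:n=-n
    print(len(P),best.sum(),'normal',n.round(3),'angle to vertical rad',np.arccos(n[2]).round(3),'lean deg',np.degrees(np.arccos(n[2])-np.pi/2).round(1),'z range',Q[:,2].min().round(3),Q[:,2].max().round(3))
    # plane at z=0: x_b position
    nb=np.r_[R2.T@n[:2],n[2]]; cb=toB(ctr)
    print('back plane meets table at board x',((nb@cb-nb[1]*0)/nb[0]*1000).round(1),'nb',nb.round(3))
E
python3 - <<'E'
from h import *
lean(dict(np.load('pics/s12.npz')))
lean(dict(np.load('pics/s11.npz')))
E
```

```text
1601 1172 normal [-0.214  0.97  -0.115] angle to vertical rad 1.686 lean deg 6.6 z range 0.001 0.197
back plane meets table at board x -26.6 nb [-0.993 -0.012 -0.115]
1614 1149 normal [-0.213  0.974 -0.072] angle to vertical rad 1.643 lean deg 4.2 z range 0.0 0.192
back plane meets table at board x -27.1 nb [-0.997 -0.01  -0.072]
```

The lean is only about 6.6°; the edge has slid roughly 10 mm, so another ~6° is needed (about 22 mm, 4 mm lower).

```bash
python3 -m pendant '[[[0,-0.03,0.0],[0,0,0],1],[[0,-0.06,0.005],[0,0,0],1],[[0,-0.09,0.01],[0,0,0],1],[[0,-0.12,0.015],[0,0,0],1],[[0,-0.15,0.02],[0,0,0],1],[[0,-0.15,0.02],[0,0,0],1]]' 20
python3 - <<'E'
from h import *
delta(); c=snap('side','s13',(260,180,340,250),8);lean(c)
E
```

```text
time_s: 25.92
ee_pos: [0.5575, 0.1738, 0.205]
ee_rot: [[0.975, 0.222, 0.002], [0.222, -0.975, 0.003], [0.003, -0.002, -1.0]]
contact_force: [-5.8, 1.0, 8.6]
gripper_width: 0.0339
t 25.93 pos [0.5575 0.1738 0.205 ] board mm [-71.   -1.4 205. ] F [-5.8   1.04  8.59] w 0.0339 xaz 12.85 z [ 0.002  0.003 -1.   ]
1535 1121 normal [-0.209  0.96  -0.185] angle to vertical rad 1.757 lean deg 10.7 z range 0.002 0.207
back plane meets table at board x -26.7 nb [-0.983 -0.009 -0.185]
```

View pics/s13.png

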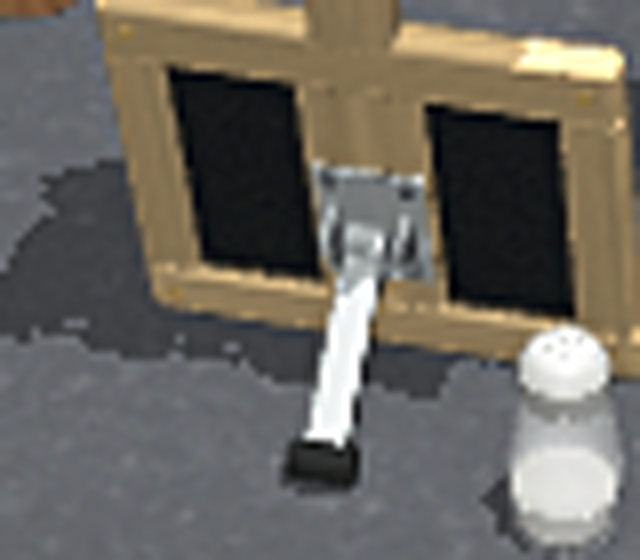

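Pivoting cleanly now (edge fixed, 10.7°). A couple of degrees more, in small steps.

```bash
python3 -m pendant '[[[0,-0.02,0.005],[0,0,0],1],[[0,-0.04,0.01],[0,0,0],1],[[0,-0.06,0.015],[0,0,0],1],[[0,-0.06,0.015],[0,0,0],1]]' 20
python3 -m pendant '[[[0,-0.02,0.005],[0,0,0],1],[[0,-0.03,0.01],[0,0,0],1],[[0,-0.03,0.01],[0,0,0],1]]' 20
python3 - <<'E'
from h import *
delta(); c=snap('side','s14',(260,180,340,250),8);lean(c)
E
```

```text
time_s: 26.48
ee_pos: [0.5562, 0.18, 0.2037]
ee_rot: [[0.975, 0.223, 0.003], [0.223, -0.975, 0.003], [0.003, -0.002, -1.0]]
contact_force: [-5.3, 0.7, 9.2]
gripper_width: 0.0335
time_s: 26.85
ee_pos: [0.5558, 0.1827, 0.2032]
ee_rot: [[0.975, 0.222, 0.003], [0.222, -0.975, 0.003], [0.004, -0.002, -1.0]]
contact_force: [-5.6, 1.7, 11.0]
gripper_width: 0.0334
t 26.85 pos [0.5558 0.1827 0.2032] board mm [-80.   -1.3 203.2] F [-5.57  1.67 10.99] w 0.0334 xaz 12.84 z [ 0.003  0.003 -1.   ]
1498 1121 normal [-0.211  0.951 -0.226] angle to vertical rad 1.799 lean deg 13.1 z range 0.001 0.213
back plane meets table at board x -26.7 nb [-0.974 -0.012 -0.226]
```

View pics/s14.png

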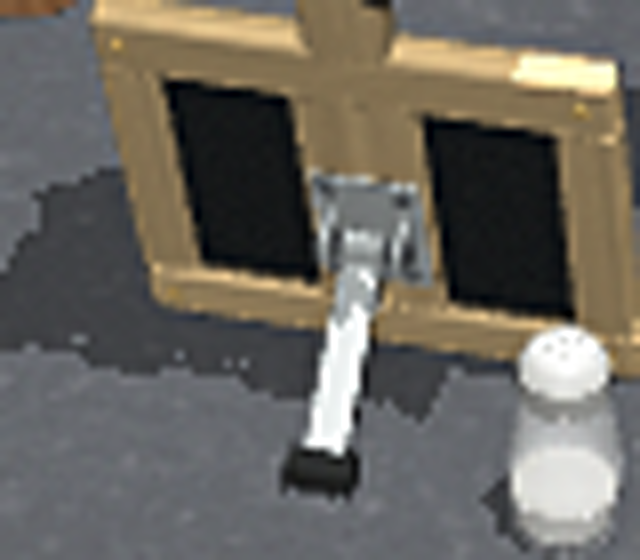

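Lean is 13.1° with the foot apparently down. I'll check contact with a small further push.

```bash
python3 -m pendant '[[[0,-0.02,0.005],[0,0,0],1],[[0,-0.03,0.01],[0,0,0],1],[[0,-0.03,0.01],[0,0,0],1],[[0,-0.03,0.01],[0,0,0],1]]' 20
python3 - <<'E'
from h import *
delta(); c=snap('side','s15',(260,180,340,250),8);lean(c)
E
```

```text
time_s: 27.4
ee_pos: [0.5551, 0.1858, 0.2024]
ee_rot: [[0.975, 0.222, 0.003], [0.222, -0.975, 0.003], [0.004, -0.002, -1.0]]
contact_force: [-5.2, 0.7, 12.7]
gripper_width: 0.0337
t 27.4 pos [0.5551 0.1858 0.2024] board mm [-83.2  -1.3 202.4] F [-5.17  0.71 12.71] w 0.0337 xaz 12.84 z [ 0.003  0.003 -1.   ]
1478 1083 normal [-0.211  0.947 -0.243] angle to vertical rad 1.817 lean deg 14.1 z range -0.0 0.215
back plane meets table at board x -26.2 nb [-0.97  -0.014 -0.243]
```

```bash
python3 -m pendant '[[[0,-0.02,0.005],[0,0,0],1],[[0,-0.03,0.005],[0,0,0],1],[[0,-0.03,0.005],[0,0,0],1],[[0,-0.03,0.005],[0,0,0],1]]' 20
python3 - <<'E'
from h import *
delta(); c=snap('side','s16',(260,180,340,250),8);lean(c)
E
```

```text
time_s: 27.95
ee_pos: [0.5545, 0.1885, 0.2017]
ee_rot: [[0.975, 0.222, 0.003], [0.222, -0.975, 0.003], [0.004, -0.002, -1.0]]
contact_force: [-4.6, 0.6, 11.2]
gripper_width: 0.0337
t 27.95 pos [0.5545 0.1885 0.2017] board mm [-86.   -1.4 201.7] F [-4.59  0.64 11.16] w 0.0337 xaz 12.84 z [ 0.003  0.003 -1.   ]
1455 1080 normal [-0.209  0.945 -0.252] angle to vertical rad 1.826 lean deg 14.6 z range 0.001 0.215
back plane meets table at board x -26.5 nb [-0.968 -0.012 -0.252]
```

View pics/s16.png

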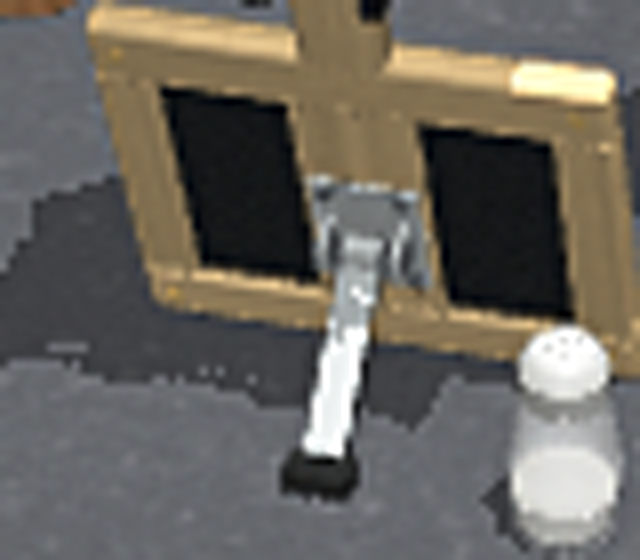

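```bash
cat >> h.py <<'E'
def footfit(c,uv,L,e=-26.6,y=0):
    for th in (1.85,1.95,2.02,2.09,2.15):
        f=np.radians(90+L)
        b=np.array([72+85*np.cos(th),26-16+85*np.sin(th)])  # rel back edge
        X=e+b[0]*np.cos(f)-b[1]*np.sin(f);Z=b[0]*np.sin(f)+b[1]*np.cos(f)
        p=proj(c,np.r_[R2@(np.array([X,y])/1000)+t2,Z/1000]); print(L,th,'x,z',X.round(1),Z.round(1),'px',p.round(2),'crop8',((p-[260,180])*8+3.5).round(0))
E
python3 - <<'E'
from h import *
c=dict(np.load('pics/s16.npz'))
for L in (12,13,14,14.6): footfit(c,None,L)
c=dict(np.load('pics/s13.npz'));footfit(c,None,10.7)
E
```

```text
12 1.85 x,z -126.4 28.4 px [297.69 235.62] crop8 [305. 448.]
12 1.95 x,z -122.0 21.2 px [298.27 236.58] crop8 [310. 456.]
12 2.02 x,z -118.6 16.3 px [298.72 237.08] crop8 [313. 460.]
12 2.09 x,z -114.8 11.7 px [299.19 237.45] crop8 [317. 463.]
12 2.15 x,z -111.3 8.0 px [299.62 237.65] crop8 [320. 465.]
13 1.85 x,z -126.9 26.7 px [297.67 236.18] crop8 [305. 453.]
13 1.95 x,z -122.4 19.5 px [298.26 237.08] crop8 [310. 460.]
13 2.02 x,z -118.8 14.7 px [298.72 237.55] crop8 [313. 464.]
13 2.09 x,z -115.0 10.2 px [299.2  237.88] crop8 [317. 467.]
13 2.15 x,z -111.4 6.6 px [299.63 238.06] crop8 [321. 468.]
14 1.85 x,z -127.3 24.9 px [297.65 236.72] crop8 [305. 457.]
14 1.95 x,z -122.7 17.8 px [298.26 237.58] crop8 [310. 464.]
14 2.02 x,z -119.1 13.1 px [298.72 238.01] crop8 [313. 468.]
14 2.09 x,z -115.1 8.7 px [299.2  238.31] crop8 [317. 470.]
14 2.15 x,z -111.5 5.1 px [299.64 238.45] crop8 [321. 471.]
14.6 1.85 x,z -127.6 23.9 px [297.64 237.05] crop8 [305. 460.]
14.6 1.95 x,z -122.9 16.8 px [298.26 237.88] crop8 [310. 467.]
14.6 2.02 x,z -119.2 12.1 px [298.72 238.29] crop8 [313. 470.]
14.6 2.09 x,z -115.2 7.7 px [299.21 238.56] crop8 [317. 472.]
14.6 2.15 x,z -111.5 4.2 px [299.65 238.69] crop8 [321. 473.]
10.7 1.85 x,z -125.7 30.7 px [297.72 234.89] crop8 [305. 443.]
10.7 1.95 x,z -121.5 23.3 px [298.29 235.92] crop8 [310. 451.]
10.7 2.02 x,z -118.2 18.4 px [298.73 236.47] crop8 [313. 455.]
10.7 2.09 x,z -114.5 13.7 px [299.19 236.88] crop8 [317. 459.]
10.7 2.15 x,z -111.1 10.0 px [299.61 237.12] crop8 [320. 460.]
```

```bash
python3 -c "
from h import *
snap('top','t16',(235,135,395,255),5)"
```

```text
(no output)
```

View pics/t16.png

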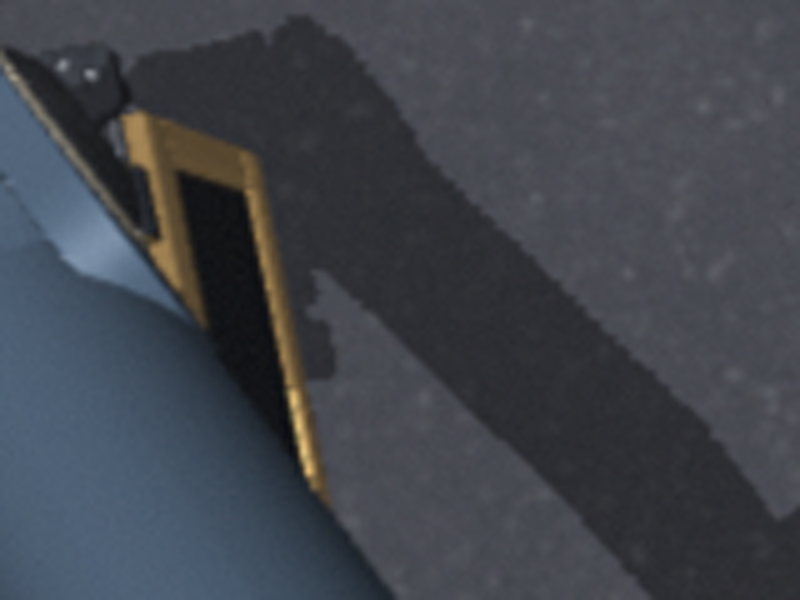

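Geometry at 14.6° with the leg at 2.09 puts the foot axis at 7.7 mm, matching the seen foot at (320,472): the foot is down and the leg at its stop. Settle and verify steadiness.

```bash
python3 -m pendant '[[[0,-0.01,0],[0,0,0],1],[[0,-0.01,0],[0,0,0],1],[[0,-0.01,0],[0,0,0],1],[[0,-0.01,0],[0,0,0],1],[[0,-0.01,0],[0,0,0],1],[[0,-0.01,0],[0,0,0],1]]' 25
python3 - <<'E'
from h import *
delta(); c=snap('side','s17',(220,100,380,270),4);lean(c); snap('wrist','w17'); delta()
E
```

```text
time_s: 28.8
ee_pos: [0.5544, 0.1893, 0.2015]
ee_rot: [[0.975, 0.222, 0.003], [0.222, -0.975, 0.003], [0.004, -0.002, -1.0]]
contact_force: [-5.5, 0.7, 10.6]
gripper_width: 0.0335
t 28.8 pos [0.5544 0.1893 0.2015] board mm [-86.7  -1.3 201.5] F [-5.49  0.66 10.56] w 0.0335 xaz 12.83 z [ 0.003  0.003 -1.   ]
1461 1100 normal [-0.206  0.944 -0.258] angle to vertical rad 1.832 lean deg 15.0 z range 0.001 0.219
back plane meets table at board x -26.5 nb [-0.966 -0.009 -0.258]
t 28.9 pos [0.5543 0.1893 0.2015] board mm [-86.7  -1.4 201.5] F [-5.29  0.72  9.93] w 0.0336 xaz 12.83 z [ 0.003  0.003 -1.   ]
```

View pics/s17.png

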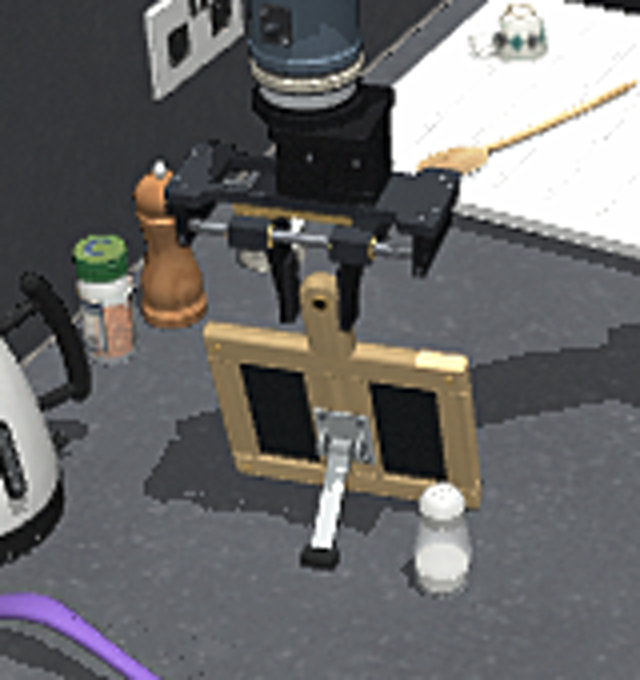

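View pics/w17.png

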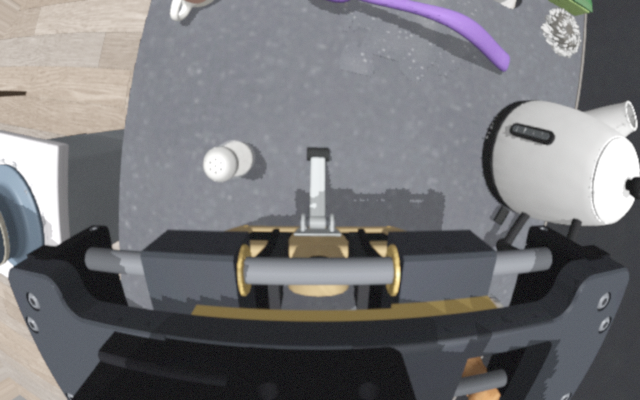

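The board stands leaning on its leg with the foot at (318,555) and the shaker upright at (443,540), clear of it. One last check of the foot position from the wrist view.

```bash
python3 - <<'E'
from h import *
w=dict(np.load('pics/w17.npz'))
for z in (.008,.016): print((toB(pxw(w,318,154,z))*1000).round(1))
c=dict(np.load('pics/s17.npz'));footfit(c,None,15)
E
python3 - <<'E'
import cv2
im=cv2.imread('pics/s17.png');import numpy as np
d=np.load('pics/s17.npz')['pixels'][:,:,::-1]
cv2.imwrite('pics/s17z.png',cv2.resize(d[215:250,285:325],None,fx=16,fy=16,interpolation=cv2.INTER_CUBIC))
E
```

```text
[-118.    -1.7    8. ]
[-118.9   -1.7   16. ]
15 1.85 x,z -127.8 23.2 px [297.63 237.27] crop8 [305. 462.]
15 1.95 x,z -123.0 16.1 px [298.25 238.07] crop8 [310. 468.]
15 2.02 x,z -119.3 11.5 px [298.72 238.47] crop8 [313. 471.]
15 2.09 x,z -115.3 7.1 px [299.22 238.73] crop8 [317. 473.]
15 2.15 x,z -111.6 3.6 px [299.66 238.84] crop8 [321. 474.]
```

View pics/s17z.png

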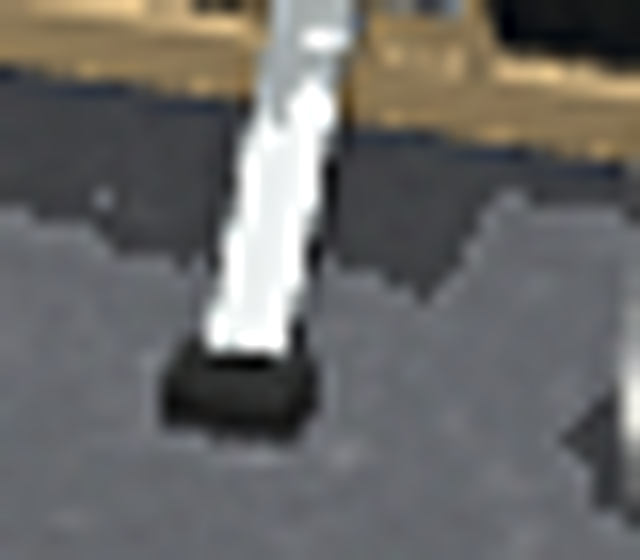

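```bash
python3 -c "
from h import *
delta(); print(hand_in())"
```

```text
t 28.9 pos [0.5543 0.1893 0.2015] board mm [-86.7  -1.4 201.5] F [-5.29  0.72  9.93] w 0.0336 xaz 12.83 z [ 0.003  0.003 -1.   ]
the job is handed in; nothing more can be done
None
```

I handed the job in at 28.9 s with the board standing on its bottom edge and the leg's foot, still held by the handle. `hand_in()` gives no verdict.

- **What I did:** I swung the leg over to its stop. I moved the shaker about 55 mm aside, because it stood only about 6 mm from the foot's landing strip. Then I gripped the handle, raised the board past vertical, and let it down onto the leg.
- **Lean:** The last depth fit gave 15.0°. The contact angle I worked out is about 14.4°, and the task says 13°. The difference is about the size of the measuring error, or a light preload on the leg.
- **Board position:** The bottom edge slid about 10 mm from where it should pivot, well under the 80 mm limit.
- **Leg and foot:** The foot is on the worktop with its axis at about 7–8 mm. The leg angle is about 2.05–2.1 rad, estimated from pictures; the wrist view put the foot about 3 mm further back than the side view did.
- **Grip:** The fingers hold the handle with 25 N, opening 33.6 mm, pressing down about 10 N. The grasp point is about 21 mm from the handle's grip point.
- **Other things:** The shaker stands upright and clear. The arm was not taken near the mug, the garlic or the chalk tray, but I did not measure their final positions.

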